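# Dress and open the notebook bundle press

## Task

Get the bundle press ready for the next stack of notebooks: hang the blue U-shaped clamp pad over the middle of the press's horizontal backstop bar, one leg on each side, and let go of it. Then pull the sprung jaw out by its black handle until its red pointer lies over the yellow mark, and finish while still holding it there, pointer on the mark (it springs back if released). Leave the tape roll, gift box, mug, jar and carton where they are.

Things in the scene. Friction and masses are not known exactly. Their poses are not given: they have to be found in the camera images.
- press: Grey base plate of the bundle press, 260 (x) x 270 (y) x 12 mm, fixed to the bench. Origin: centre of its underside, on the bench; x points from the handle towards the backstop bar, y along the bar, z up. Between handle and bar stands the sliding green jaw plate, 150 mm wide in y, 12 mm thick, top at z = 91 mm, its bar-side face at x = +26 mm when closed.
- bar_mid (a point): Middle of the backstop bar, on its axis (press frame x +90, y 0, z 110 mm); axes as the press. The bar is round steel, 16 mm in diameter, along y, between two posts whose inner faces are 94 mm either side of this point; the posts' tops are 124 mm above the bench.
- handle (a point): Black bridge-shaped handle on the jaw: grip bar 14 mm in diameter, 100 mm long along the press's y, on legs at its ends, 45 mm free underneath. This point: centre of the grip bar, 78 mm above the bench, at press x = -45, y = 0 mm when closed, 59 mm clear of the jaw plate. Pinch it from above, fingers before and behind it (closing along the press's x). Axes as the press.
- jaw (a joint): Travel of the sprung jaw, m: 0 = closed (start), grows as the handle is pulled straight along the press's -x, stop at 0.085. The spring pulls it back with about 4 N at 0 rising by 1.1 N per 10 mm (about 11 N at 0.060); it never stays out by itself.
- pointer (a point): Tip region of the thin red pointer (5 mm wide bar along y) on the jaw, at press x = 0 with the jaw closed, y = +120, z = 28 mm; it moves with the jaw over the scale, x_press = -travel. Axes as the press.
- mark: Yellow mark clipped on the white scale beside the jaw: 12 mm along the press's x, 30 mm along y, 6 mm high, fixed. Origin: centre of its underside; axes as the press. Its x in the press frame, somewhere from -68 to -36 mm, is where the pointer must come.
- pad: Loose blue clamp pad, an upside-down U on two legs, cork-faced, about 160 g. 42 mm wide (x), 80 mm long (y); legs 6 mm thick, 30 mm gap between them in x, 55 mm deep; roof z = 55 to 61 mm; on it a grip tab 12 mm (x) x 44 mm (y), z = 60 to 92 mm, pinched along x. Origin: centre of its underside, between the feet; z up. Turned by 180 degrees it is the same.
- pad_under (a point): Middle of the underside of the pad's roof (pad frame z = +55 mm), which rests on the bar; axes as the pad.
- tape_roll: Bystander: brown roll of packing tape lying flat, 90 mm in diameter, 48 mm high, 72 mm hole. Origin: centre of its underside.
- gift_box: Bystander: small cardboard gift box with lid and white band, 88 x 68 x 48 mm. Origin: centre of its underside.
- mug: Bystander: white mug, 82 mm in diameter, 95 mm high. Origin: centre of its underside.
- jar: Bystander: amber jar with steel cap, 66 mm in diameter, 85 mm high. Origin: centre of its underside.
- carton: Bystander: taped cardboard carton, 150 x 110 x 80 mm. Origin: centre of its underside.
Mind the look-alikes: they are no part of the job. What is shaped like the pad but pink or turquoise is not meant.

How it is judged:
By the outcome, as a careful person would: the job done as asked, in the order asked, and still so for the second after the job is handed in, while the arm keeps its last pose, push and grip.
It also fails if it takes over 43 s, if anything falls off the work surface, if the arm or the gripper's body presses on something with over 40 N, if the wrist force passes 120 N, or if a joint passes its speed limit or range.

## Robot

A 6-joint arm with a two-finger parallel gripper is mounted at the origin on the work surface. World frame = base frame: x ahead of the robot, y to its left, z up, the work surface at z = 0. Lengths are in m, angles in degrees, forces in N, time in s.
With the tool pointing down it reaches from about 0.325 to 1 m from the base axis. Payload 5.1 kg.
Tool frame: the origin (TCP) lies on the centre line of the jaws, within the pads' length; the fingertips stand 25 mm ahead of it and the grasp point (between the pads) lies 6 mm ahead of it; z points along the fingers, y is the direction in which the jaws open and shut (so a half turn about z gives the same grasp; the last joint's range is limited). The gripper opens to 85 mm and grips with 20 to 120 N. Pads are 22 mm wide; open, the fingers measure 114 mm over their backs; the gripper's body (76 mm by 85 mm) begins 54 mm behind the grasp point. The pads swing forward as they close: fully open they stand 13 mm farther back than shut.
Start: joints at [-69.935, 7.093, 94.555, -0, 78.352, -4.733], TCP at [0.273, -0.59, 0.256] pointing down, gripper open.
Joint ranges: [-149.61, 149.61], [-58.7, 133.49], [1.44, 155.28], [-77.14, 257.14], [18.33, 153.61], [-166.67, 166.67]. Speed limits (degrees/s): [147.25, 147.25, 180, 180, 180, 180].

## Interface

Orientations are given as a 3x3 rotation matrix whose columns are the frame's x, y, z axes.
In Python, from rig import ctrl, cams, close_job, finder gives the robot as it stands.
- The arm moves only by the tool drive_tool, never from a script. Its argument "deltas" is a list of rows, each a list of 7 numbers: the shift along the tool's x, y, z in units of 12 cm (1.0 is 12 cm), then the turn, a rotation vector about the tool's x, y, z in units of 90 degrees (1.0 is 90 degrees), then the gripper's target within -1 to 1 (shut at 1, half-way at 0, fully open at -1). A call has exactly 10 rows; each row is the pose to reach, as a shift and turn from the pose commanded when the call began, along the tool's axes at that moment; what a row does not reach only later rows make up. A row lasts 1/12 s, in which the tool goes at most 41.7 mm and 7.16 degrees, less where a joint would pass 70% of its speed; a pose out of reach is approached as far as the arm can. A call with a number of a shift or a turn outside -1 to 1 is refused whole. A call with a gripper value outside its range is refused whole. The fingers move at their own pace and stop on an object; "force" is the grip in N (left out, the last holds). Time passes only in rows, so rows that repeat a pose let the fingers close, or fill a call up. It gives the time, the measured TCP pose, the force and the opening at its end, in the units of the state.
- ctrl.state(): the state, without advancing time (a new reading comes with each control period).
- cams.snapshot(name): name is "side" or "top" or "wrist"; returns a dict with "pixels" (384x512x3 uint8, red, green, blue), "K" (3x3 intrinsics, pixels), "camera_from_world" (4x4, takes a point from world to camera coordinates). Camera axes: x right, y down, z forward; pixel columns grow to the right and rows downward; lengths in m; the calibration is good to about 2 mm. A picture is of the moment at which its call begins. There is no depth.
- close_job(): hands the job in, once; it reports no verdict.
Trained networks look in the newest picture that a camera, given by its name, has taken for a name from the list of things; names that differ only in an ending like _2 or _b are one class to them, and where a whole thing is asked for, a point or a joint stands for the part that bears it (a point fixed in the world has none). Each returns a list of dicts, best first, with "confidence" (0 to 1); they miss things now and then, are a little off and sometimes report something else, mostly with a low value. They report only what shows in the picture. A call takes as long as a camera call. They do not tell look-alikes from the thing itself.
- finder.recognise(target, camera): "rect" ([left, top, right, bottom] in pixels, round what is visible of it).
- finder.regions_of(target, camera): "mask" (384x512 bool, what is visible of it) and "rect" ([left, top, right, bottom] in pixels, round what is visible of it).
The state is a dict: "t": time; "joint_pos": joint angles; "joint_vel": joint speeds; "joint_efforts": joint torques, N m; "tcp_pos": TCP position; "ee_rot": TCP orientation; "contact_force": force on the tool from outside, world axes, zero at the start; "torque": the same for the moment, N m; "finger_gap": opening from 0.0 (shut) to 1.0 (fully open).
Only numpy, scipy, OpenCV 4.12 (cv2) and the standard library are available. Lean on these libraries where they do the work, as an engineer would, in place of code of your own. Each camera call takes 0.05 s, during which the arm holds its last target. There are 200 camera calls.

## Working session

There is one attempt and no reset: what is moved stays moved. The work goes in short steps, Python scripts to look and compute and a tool call to move; the robot and the scene stay as the last step left them, time stands still between calls to the robot, and variables do not carry over. Pictures are saved under pics/ and viewed, on a budget of 10 in all, crops included, one or two more only if the job needs it, and the job is handed in when it is done.

Besides the shell and the picture viewer there is one more tool, called after "Emit:" as name([rows], argument=value, ...), one row to a line, values as JSON. drive_tool: Moves the arm, as the interface text tells. Its arguments: {"type":"object","properties":{"deltas":{"type":"array"},"force":{"type":"number"}},"required":["deltas"]}

```bash
mkdir -p pics; cat > h.py <<'E'
import numpy as np, cv2
from rig import ctrl, cams, close_job, finder
def proj(s,P):
    P=np.atleast_2d(P); c=(s["camera_from_world"]@np.c_[P,np.ones(len(P))].T)[:3]
    u=s["K"]@c; return (u[:2]/u[2]).T
def ray(s,uv,z):
    "world point on plane z through pixel"
    M=np.linalg.inv(s["camera_from_world"]); d=M[:3,:3]@np.linalg.inv(s["K"])@[uv[0],uv[1],1]; o=M[:3,3]
    return o+d*(z-o[2])/d[2]
def save(im,n): cv2.imwrite("pics/"+n,im[:,:,::-1])
E
python3 - <<'E'
from h import *
a=cams.snapshot("side");b=cams.snapshot("top")
for n,s in (("side",a),("top",b)):
    save(cv2.resize(s["pixels"],(800,600),interpolation=cv2.INTER_CUBIC),n+"0.png")
    print(n,np.round(np.linalg.inv(s["camera_from_world"]),3).tolist(),s["K"].tolist())
for n in("side","top"):
  for t in("press","handle","mark","pad","pointer"):
    print(n,t,[(np.round(r["rect"]).tolist(),round(r["confidence"],2)) for r in finder.recognise(t,n)][:4])
print(ctrl.state())
E
```

```text
side [[-0.691, -0.373, 0.619, -0.168], [-0.723, 0.361, -0.589, 0.613], [-0.004, -0.855, -0.519, 0.68], [0.0, 0.0, 0.0, 1.0]] [[432.50350907621277, 0.0, 254.30959607922256], [0.0, 432.50350907621277, 196.98567557375813], [0.0, 0.0, 1.0]]
top [[0.023, -0.978, 0.206, 0.203], [-1.0, -0.023, -0.0, -0.045], [0.005, -0.206, -0.979, 1.6], [0.0, 0.0, 0.0, 1.0]] [[493.8186717650986, 0.0, 249.0239576262054], [0.0, 493.8186717650986, 187.79228604299544], [0.0, 0.0, 1.0]]
side press [([255.0, 218.0, 262.0, 223.0], 0.18), ([146.0, 187.0, 169.0, 222.0], 0.18)]
side handle [([244.0, 166.0, 309.0, 215.0], 0.66)]
side mark [([254.0, 221.0, 262.0, 222.0], 0.55)]
side pad [([54.0, 238.0, 102.0, 277.0], 0.87), ([187.0, 221.0, 227.0, 256.0], 0.85), ([248.0, 246.0, 291.0, 292.0], 0.67), ([182.0, 252.0, 224.0, 303.0], 0.59)]
side pointer [([247.0, 166.0, 308.0, 208.0], 0.83)]
top press [([252.0, 141.0, 335.0, 223.0], 0.86), ([159.0, 207.0, 186.0, 227.0], 0.15)]
top handle [([274.0, 165.0, 316.0, 195.0], 0.91), ([352.0, 191.0, 393.0, 222.0], 0.39)]
top mark [([250.0, 189.0, 263.0, 191.0], 0.63), ([107.0, 179
[... 326 characters left out ...]
81132e-04,
        7.83519452e+01, -4.73419443e+00]), 'joint_vel': array([ 0.00339196, -0.16093725, -0.12892953, -0.03162226,  0.0384442 ,
        0.01264018]), 'joint_efforts': array([-9.69813045e-04, -4.23290491e+01, -3.65524936e+01, -2.02880037e-04,
        6.88784748e-04,  3.01265018e-06]), 'tcp_pos': array([ 0.27259094, -0.59007682,  0.25634738]), 'ee_rot': array([[ 9.07785934e-01,  4.19433783e-01,  1.81148076e-05],
       [ 4.19433783e-01, -9.07785933e-01, -2.95870374e-05],
       [ 4.03456453e-06,  3.44566587e-05, -9.99999999e-01]]), 'contact_force': array([0.05894188, 0.04220376, 0.44278406]), 'torque': array([ 0.04269761, -0.00298082,  0.03806301]), 'finger_gap': 1.0016483707413448}
```

View pics/top0.png

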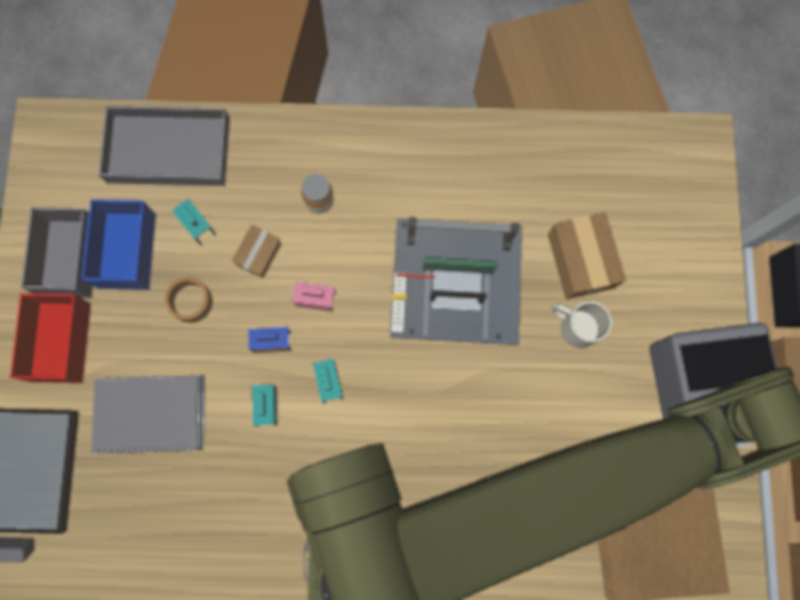

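View pics/side0.png

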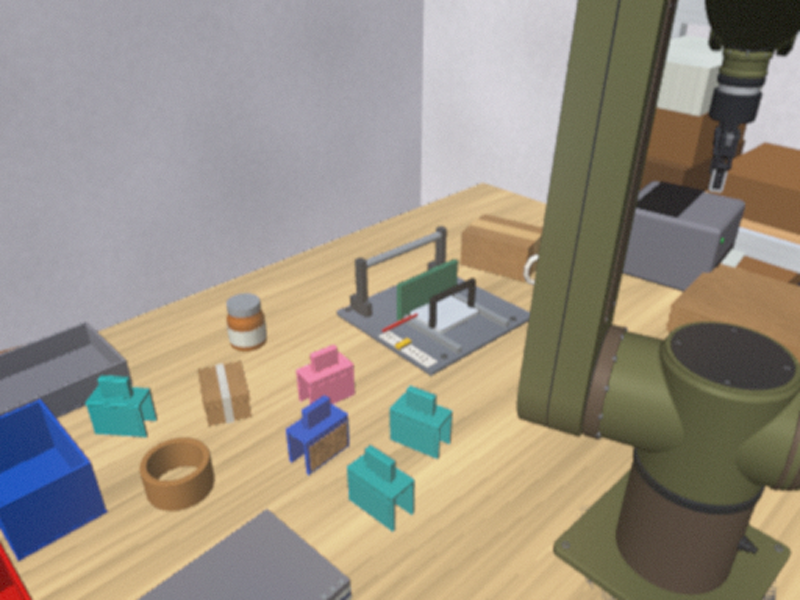

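Top view: the blue pad is at about (270,339) in the 800-wide picture, with its tab along the image's horizontal. The press is centred near (457,283), with the bar at the top (+x world), the yellow mark at (399,297) and the red pointer at (415,276). In the side view the pad is at (318,432).

```bash
cat >> h.py <<'E'
from scipy.optimize import minimize
PAD=[(-21,21,-40,40,55,61),(-21,-15,-40,40,0,61),(15,21,-40,40,0,61),(-6,6,-22,22,60,92)]
PLATE=[(-130,130,-135,135,0,12)]
def corners(b): return np.array([[x,y,z] for x in b[:2] for y in b[2:4] for z in b[4:]])/1000.
def T(p,P,z0=0):
    c,s=np.cos(p[2]),np.sin(p[2]); return P@np.array([[c,s,0],[-s,c,0],[0,0,1]])+[p[0],p[1],z0]
def render(s,boxes,p,z0=0,k=4):
    m=np.zeros((384*k,512*k),np.uint8)
    for b in boxes:
        h=cv2.convexHull(((proj(s,T(p,corners(b),z0))+.5)*k-.5).astype(np.float32)); cv2.fillConvexPoly(m,np.round(h).astype(int),255)
    return cv2.resize(m,(512,384),interpolation=cv2.INTER_AREA)/255.
def blue(s,roi=None,hue=(112,130),smin=90):
    h=cv2.cvtColor(s["pixels"],cv2.COLOR_RGB2HSV); m=(h[...,0]>=hue[0])&(h[...,0]<=hue[1])&(h[...,1]>smin)
    if roi is not None:
        r=np.zeros_like(m); r[roi[1]:roi[3],roi[0]:roi[2]]=1; m&=r>0
    return m
def fit(views,boxes,p0,z0=0):
    f=lambda q:sum(np.abs(render(s,boxes,[q[0],q[1],q[2]/5],z0)-m).sum()/max(m.sum(),1) for s,m in views)
    best=None
    for dy in (-.3,0,.3):
        r=minimize(f,[p0[0],p0[1],(p0[2]+dy)*5],method="Nelder-Mead",options=dict(initial_simplex=np.array([p0[0],p0[1],(p0[2]+dy)*5])+np.array([[0,0,0],[.02,0,0],[0,.02,0],[0,0,1]]),maxiter=120))
        if best is None or r.fun<best.fun: best=r
    return np.array([best.x[0],best.x[1],best.x[2]/5]),best.fun
E
python3 - <<'E'
from h import *
a=cams.snapshot("side");b=cams.snapshot("top")
g=finder.regions_of("press","top")[0]["mask"]
print("rough pad",ray(b,(173,217),.05),"press",ray(b,(293,181),.03))
m=blue(b,(150,200,195,230)); print(m.sum(),np.argwhere(m).min(0),np.argwhere(m).max(0))
p,f=fit([(b,m)],PAD,[*ray(b,(173,217),.05)[:2],np.pi/2*0]);print("pad top",p,f)
# press corners via minAreaRect of mask
gg=g.astype(np.uint8); print("press mask",g.sum(),cv2.minAreaRect(cv2.findContours(gg,0,2)[0][0]))
q,f=fit([(b,g)],PLATE+[(82,98,-94,94,102,118),(80,100,-118,-94,0,124),(80,100,94,118,0,124)],[*ray(b,(293,181),.01)[:2],0]);print("press",q,f)
for n,pt in dict(bar=(90,0,110),handle=(-45,0,78),ptr=(0,120,28)).items(): w=T(q,np.array(pt)/1e3); print(n,w,proj(b,w)*1.5625,proj(a,w)*1.5625)
for n,s in(("t",b),("s",a)):
  h=cv2.cvtColor(s["pixels"],cv2.COLOR_RGB2HSV); 
  x0,y0,x1,y1=(245,180,275,200) if n=="t" else (245,210,270,230)
  yy=np.zeros((384,512),bool); yy[y0:y1,x0:x1]=1
  my=yy&(h[...,0]>20)&(h[...,0]<32)&(h[...,1]>170); print(n,my.sum(),np.argwhere(my).mean(0)[::-1] if my.any() else None)
  if my.any():
    w=ray(s,np.argwhere(my).mean(0)[::-1],.018); d=w[:2]-q[:2]; c,sn=np.cos(q[2]),np.sin(q[2]); print(w,"press xy",c*d[0]+sn*d[1],-sn*d[0]+c*d[1])
E
```

```text
rough pad [0.42892055 0.19339845 0.05      ] press [ 0.55929185 -0.18782232  0.03      ]
307 [210 159] [223 184]
pad top [ 0.43227613  0.1978328  -0.03831896] 0.3681548189308297
press mask 6256 ((292.83563232421875, 178.87631225585938), (82.6651611328125, 78.21526336669922), 3.2704875469207764)
press [ 0.570673   -0.18764201 -0.02886293] 0.026903741036056368
bar [ 0.66063551 -0.19023932  0.11      ] [[462.88918979 224.97032477]] [[402.98448708 248.49430112]]
handle [ 0.52569174 -0.18634336  0.078     ] [[459.19836886 293.82630209]] [[453.73614688 289.20630698]]
ptr [ 0.57413607 -0.067692    0.028     ] [[400.36097912 274.77280356]] [[387.26581439 327.01924914]]
t 0 None
s 19 [257.26315789 219.68421053]
[ 0.52984339 -0.0611723   0.018     ] press xy -0.04446238389533401 0.12523873957920165
```

Emit:
drive_tool([
  [0.1, -0.055, 0, 0, 0, -0.07, -1],
  [0.2, -0.11, 0, 0, 0, -0.14, -1],
  [0.3, -0.165, 0, 0, 0, -0.21, -1],
  [0.4, -0.22, 0, 0, 0, -0.28, -1],
  [0.5, -0.275, 0, 0, 0, -0.35, -1],
  [0.6, -0.33, 0, 0, 0, -0.42, -1],
  [0.7, -0.385, 0, 0, 0, -0.49, -1],
  [0.8, -0.44, 0, 0, 0, -0.56, -1],
  [0.9, -0.495, 0, 0, 0, -0.63, -1],
  [1.0, -0.55, 0, 0, 0, -0.7, -1],
])

```text
t: 1.58
tcp_pos: [0.3542, -0.4793, 0.2564]
ee_rot: [[0.033, 0.999, 0.0], [0.999, -0.033, -0.0], [-0.0, 0.0, -1.0]]
contact_force: [1.3, -0.6, -0.3]
finger_gap: 0.998
```

```bash
cat >> h.py <<'E'
def go(target,az=None):
    "print delta in tool units; az=desired tool-x azimuth deg"
    s=ctrl.state(); R=s["ee_rot"]; d=R.T@(np.array(target)-s["tcp_pos"])/.12
    a=np.degrees(np.arctan2(R[1,0],R[0,0]))
    print("t",s["t"],"tcp",s["tcp_pos"].round(4),"az",round(a,2),"delta",d.round(3),"turnz",None if az is None else round(-(az-a)/90,4),"tilt",R[:,2].round(4),"F",s["contact_force"].round(1),"gap",round(s["finger_gap"],3))
E
python3 - <<'E'
from h import *
go([.50,-.19,.27],88)
s=cams.snapshot("wrist"); M=np.linalg.inv(s["camera_from_world"]); st=ctrl.state()
print(np.round(st["ee_rot"].T@(M[:3,3]-st["tcp_pos"]),3),np.round(st["ee_rot"].T@M[:3,:3],3).tolist(),s["K"].tolist())
E
```

```text
t 1.5833 tcp [ 0.3542 -0.4793  0.2564] az 88.11 delta [ 2.449  1.135 -0.113] turnz 0.0012 tilt [ 1.e-04 -1.e-04 -1.e+00] F [ 1.3 -0.6 -0.3] gap 0.998
[ 0.081  0.001 -0.117] [[-0.005, -0.946, -0.324], [1.0, -0.005, -0.002], [0.001, -0.324, 0.946]] [[291.3545685536158, 0.0, 259.67781190597816], [0.0, 291.3545685536158, 190.0164016202512], [0.0, 0.0, 1.0]]
```

Emit:
drive_tool([
  [0.1, 0.05, 0, 0, 0, 0, -1],
  [0.2, 0.1, 0, 0, 0, 0, -1],
  [0.3, 0.15, 0, 0, 0, 0, -1],
  [0.4, 0.2, 0, 0, 0, 0, -1],
  [0.5, 0.25, 0, 0, 0, 0, -1],
  [0.6, 0.3, 0, 0, 0, 0, -1],
  [0.7, 0.35, 0, 0, 0, 0, -1],
  [0.8, 0.4, 0, 0, 0, 0, -1],
  [0.9, 0.45, 0, 0, 0, 0, -1],
  [1.0, 0.5, 0, 0, 0, 0, -1],
])

```text
t: 2.47
tcp_pos: [0.4191, -0.361, 0.2563]
ee_rot: [[0.038, 0.999, 0.0], [0.999, -0.038, -0.0], [-0.0, 0.0, -1.0]]
contact_force: [1.0, 0.3, 0.1]
finger_gap: 1.001
```

Emit:
drive_tool([
  [0.1, 0.05, 0, 0, 0, 0, -1],
  [0.2, 0.1, 0, 0, 0, 0, -1],
  [0.3, 0.15, 0, 0, 0, 0, -1],
  [0.4, 0.2, 0, 0, 0, 0, -1],
  [0.5, 0.25, 0, 0, 0, 0, -1],
  [0.6, 0.3, 0, 0, 0, 0, -1],
  [0.7, 0.35, 0, 0, 0, 0, -1],
  [0.8, 0.4, 0, 0, 0, 0, -1],
  [0.9, 0.45, 0, 0, 0, 0, -1],
  [1.0, 0.5, 0, 0, 0, 0, -1],
])

```text
t: 3.3
tcp_pos: [0.4836, -0.2434, 0.2563]
ee_rot: [[0.038, 0.999, -0.0], [0.999, -0.038, -0.0], [-0.0, -0.0, -1.0]]
contact_force: [-0.0, -0.6, 0.9]
finger_gap: 0.998
```

Emit:
drive_tool([
  [0.1, 0.02, 0, 0, 0, 0, -1],
  [0.2, 0.04, 0, 0, 0, 0, -1],
  [0.3, 0.06, 0, 0, 0, 0, -1],
  [0.4, 0.08, 0, 0, 0, 0, -1],
  [0.5, 0.1, 0, 0, 0, 0, -1],
  [0.6, 0.12, 0, 0, 0, 0, -1],
  [0.7, 0.14, 0, 0, 0, 0, -1],
  [0.8, 0.16, 0, 0, 0, 0, -1],
  [0.9, 0.18, 0, 0, 0, 0, -1],
  [1.0, 0.2, 0, 0, 0, 0, -1],
])

```text
t: 4.13
tcp_pos: [0.5118, -0.1244, 0.2564]
ee_rot: [[0.038, 0.999, 0.0], [0.999, -0.038, -0.0], [-0.0, 0.0, -1.0]]
contact_force: [-0.1, 0.3, 0.5]
finger_gap: 1.003
```

```bash
python3 - <<'E'
from h import *
go([.43,.198,.2],88)
s=cams.snapshot("wrist"); q=[ 0.570673,-0.18764201,-0.02886293]
im=s["pixels"].copy(); np.savez("w1.npz",**s)
big=cv2.resize(im,(800,600),interpolation=cv2.INTER_CUBIC)
for b in PLATE+[(82,98,-94,94,102,118),(-52,-38,-50,50,71,85)]:
    for u in proj(s,T(q,corners(b))): cv2.circle(big,tuple(int(i) for i in u*1.5625),3,(255,0,255),1)
save(big,"w1.png")
E
```

```text
t 4.1333 tcp [ 0.5118 -0.1244  0.2564] az 87.8 delta [ 2.659 -0.785  0.469] turnz -0.0022 tilt [ 1.e-04 -0.e+00 -1.e+00] F [-0.1  0.3  0.5] gap 1.003
```

View pics/w1.png

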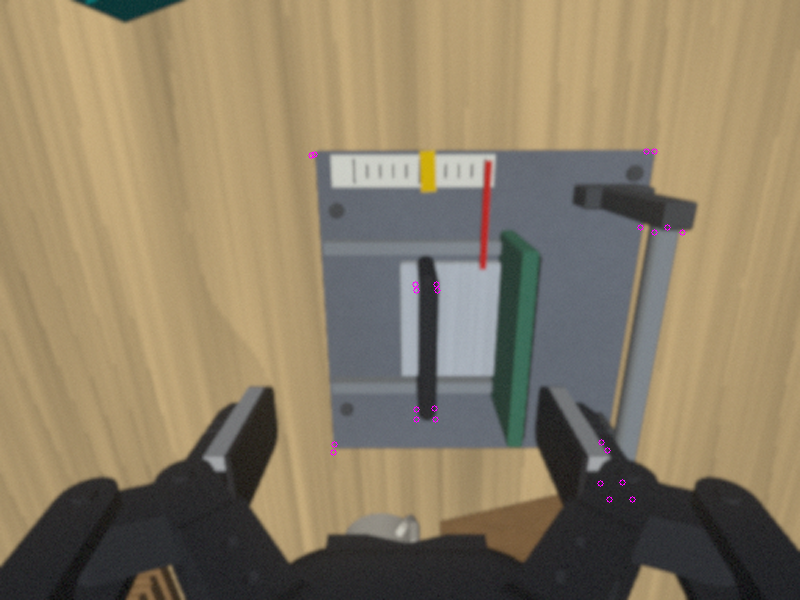

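The wrist picture matches the predicted press corners within 2–4 px. The yellow mark is at (428,171), the red pointer runs from (487,163) to (483,268), the grip bar is at x≈428 and the backstop bar runs from about (664,235) to (628,430). I'll refine the pose from these points.

```bash
python3 - <<'E'
from h import *
from scipy.optimize import least_squares
s=dict(np.load("w1.npz")); pts=[((-130,135,12),(316,152)),((130,135,12),(653,150)),((-130,-135,12),(334,448)),((-45,0,85),(428,None)),((0,120,28),(487,None)),((90,70,118),None)]
P=np.array([p for p,_ in pts[:4]])/1e3; U=np.array([[316,152],[653,150],[334,448],[428,335]])/1.5625
r=least_squares(lambda q:((proj(s,T(q,P))-U)*np.array([[1,1],[1,1],[1,1],[1,0]])).ravel(),[.57,-.188,-.03])
q=r.x; print("press",q,"resid",r.fun.round(1))
for n,pt in dict(bar=(90,0,110),handle=(-45,0,78),ptr=(0,120,28),bar60=(90,60,110)).items(): w=T(q,np.array(pt)/1e3); print(n,w.round(4),(proj(s,w)*1.5625).round(1))
for n,u,z in(("mark",(428,171),.018+.0),("ptr",(487,165),.028)):
    for zz in (z,z+.012):
        w=ray(s,np.array(u)/1.5625,zz); d=w[:2]-q[:2]; c,sn=np.cos(q[2]),np.sin(q[2]); print(n,zz,"press xy",(c*d[0]+sn*d[1]).round(4),(-sn*d[0]+c*d[1]).round(4))
E
```

```text
press [ 0.5716445  -0.1855316  -0.03402706] resid [-1.9 -0.3  2.4 -0.1 -0.6  1.5 -0.1  0. ]
bar [ 0.6616 -0.1886  0.11  ] [[637.9 371.5]]
handle [ 0.5267 -0.184   0.078 ] [[427.4 350.9]]
ptr [ 0.5757 -0.0656  0.028 ] [[487.4 172.5]]
bar60 [ 0.6636 -0.1286  0.11  ] [[653.7 282.9]]
mark 0.018 press xy -0.0431 0.1207
mark 0.03 press xy -0.0437 0.1214
ptr 0.028 press xy -0.0006 0.1253
ptr 0.04 press xy -0.0026 0.1259
```

Emit:
drive_tool([
  [0.1, -0.04, 0, 0, 0, 0, -1],
  [0.2, -0.08, 0, 0, 0, 0, -1],
  [0.3, -0.12, 0, 0, 0, 0, -1],
  [0.4, -0.16, 0, 0, 0, 0, -1],
  [0.5, -0.2, 0, 0, 0, 0, -1],
  [0.6, -0.24, 0, 0, 0, 0, -1],
  [0.7, -0.28, 0, 0, 0, 0, -1],
  [0.8, -0.32, 0, 0, 0, 0, -1],
  [0.9, -0.36, 0, 0, 0, 0, -1],
  [1.0, -0.4, 0, 0, 0, 0, -1],
])

```text
t: 5.02
tcp_pos: [0.4677, -0.0027, 0.2564]
ee_rot: [[0.038, 0.999, 0.0], [0.999, -0.038, -0.0], [0.0, 0.0, -1.0]]
contact_force: [1.0, -0.6, -0.6]
finger_gap: 1.001
```

Emit:
drive_tool([
  [0.1, -0.04, 0, 0, 0, 0, -1],
  [0.2, -0.08, 0, 0, 0, 0, -1],
  [0.3, -0.12, 0, 0, 0, 0, -1],
  [0.4, -0.16, 0, 0, 0, 0, -1],
  [0.5, -0.2, 0, 0, 0, 0, -1],
  [0.6, -0.24, 0, 0, 0, 0, -1],
  [0.7, -0.28, 0, 0, 0, 0, -1],
  [0.8, -0.32, 0, 0, 0, 0, -1],
  [0.9, -0.36, 0, 0, 0, 0, -1],
  [1.0, -0.4, 0, 0, 0, 0, -1],
])

```text
t: 5.85
tcp_pos: [0.4243, 0.119, 0.2564]
ee_rot: [[0.038, 0.999, 0.0], [0.999, -0.038, 0.0], [0.0, 0.0, -1.0]]
contact_force: [0.4, 0.2, -0.8]
finger_gap: 0.998
```

```bash
python3 - <<'E'
from h import *
s=cams.snapshot("wrist"); go([.432,.198,.2],88)
m=blue(s); n,l,st,_=cv2.connectedComponentsWithStats(m.astype(np.uint8)); i=1+st[1:,4].argmax(); m=l==i; print(st[i])
p,f=fit([(s,m.astype(float))],PAD,[.432,.198,-.03]); print(p,f)
big=cv2.resize(s["pixels"],(800,600)); 
for b in PAD:
    for u in proj(s,T(p,corners(b))): cv2.circle(big,tuple(int(i) for i in u*1.5625),3,(255,255,0),1)
save(big,"w2.png")
E
```

```text
t 5.9 tcp [0.4237 0.1205 0.2563] az 87.89 delta [0.648 0.046 0.47 ] turnz -0.0013 tilt [-4.0e-04  1.5e-03 -1.0e+00] F [-0.7  0.8 -0.5] gap 1.0
[238  53  48  81 161]
[ 0.76644902 -0.43828207  0.62727277] 1.0
```

View pics/w2.png

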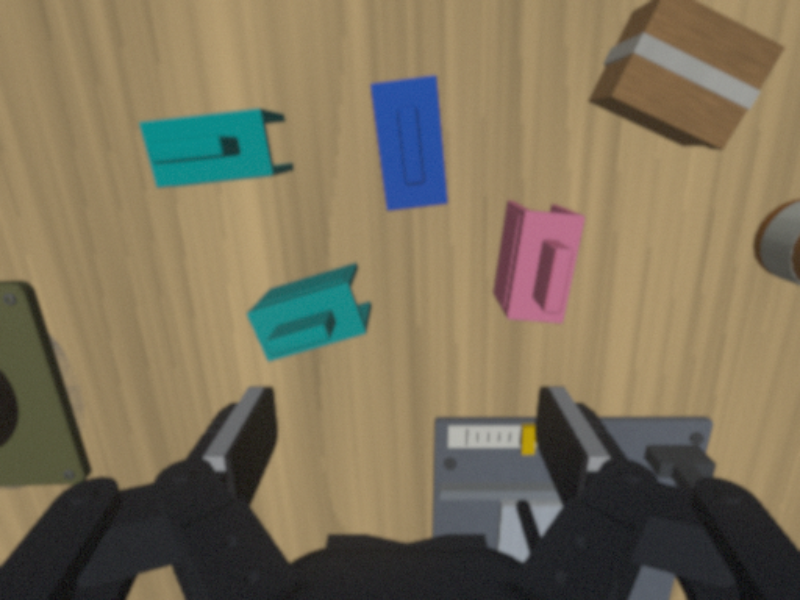

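The blue pad shows its roof corners at (372,84), (437,76), (447,203) and (387,210), with the tab along the world's y.

```bash
python3 - <<'E'
from h import *
s=cams.snapshot("wrist")
m=blue(s,(220,35,305,150),(105,135),80); n,l,st,_=cv2.connectedComponentsWithStats(m.astype(np.uint8)); m=l==1+st[1:,4].argmax(); print(st[1:].max(0))
p,f=fit([(s,m.astype(float))],PAD,[.432,.198,-.03]); print(p,f)
print([(ray(s,np.array(u)/1.5625,.061)[:2]).round(4).tolist() for u in((372,84),(437,76),(447,203),(387,210))], [(ray(s,np.array(u)/1.5625,.092)[:2]).round(4).tolist() for u in((398,108),(416,105),(425,184),(405,186))])
p2=p; go([p2[0],p2[1],.14],np.degrees(p2[2])+90)
E
```

```text
[ 239   51   48   85 3265]
[0.43177343 0.198716   0.08151026] 0.04554304417019488
[[0.4084, 0.2383], [0.4492, 0.2413], [0.4548, 0.1629], [0.4139, 0.1598]] [[0.4245, 0.2217], [0.4349, 0.2229], [0.439, 0.1787], [0.4269, 0.178]]
t 5.95 tcp [0.4241 0.1194 0.2563] az 87.94 delta [0.662 0.04  0.97 ] turnz -0.0748 tilt [ 0.e+00  3.e-04 -1.e+00] F [-0.3 -1.  -0.9] gap 1.003
```

Emit:
drive_tool([
  [0.1, 0.01, 0.05, 0, 0, -0.01, -0.2],
  [0.2, 0.02, 0.15, 0, 0, -0.02, -0.2],
  [0.3, 0.03, 0.25, 0, 0, -0.03, -0.2],
  [0.4, 0.04, 0.35, 0, 0, -0.04, -0.2],
  [0.5, 0.04, 0.45, 0, 0, -0.05, -0.2],
  [0.6, 0.04, 0.55, 0, 0, -0.06, -0.2],
  [0.67, 0.04, 0.65, 0, 0, -0.07, -0.2],
  [0.67, 0.04, 0.75, 0, 0, -0.07, -0.2],
  [0.67, 0.04, 0.87, 0, 0, -0.07, -0.2],
  [0.67, 0.04, 0.95, 0, 0, -0.07, -0.2],
])

```text
t: 6.78
tcp_pos: [0.4322, 0.1975, 0.1406]
ee_rot: [[-0.071, 0.997, -0.002], [0.997, 0.071, -0.001], [-0.001, -0.002, -1.0]]
contact_force: [-0.6, 0.1, -0.1]
finger_gap: 0.599
```

```bash
python3 - <<'E'
from h import *
s=cams.snapshot("wrist"); go([.4317,.2,.090],94.4)
save(cv2.resize(s["pixels"],(800,600)),"w3.png")
E
```

```text
t 6.8333 tcp [0.4311 0.1971 0.1388] az 94.07 delta [0.025 0.009 0.406] turnz -0.0036 tilt [-0.0047 -0.0019 -1.    ] F [-1.4 -0.3 -1.2] gap 0.597
```

View pics/w3.png

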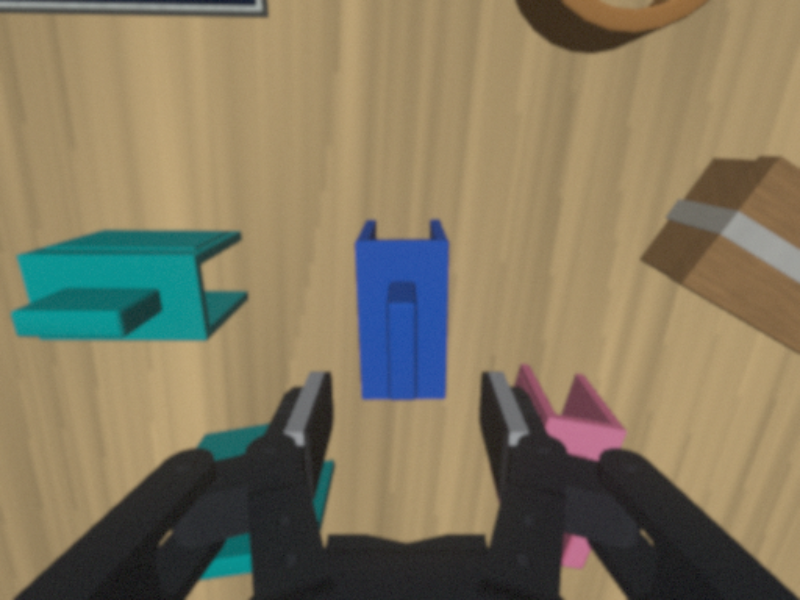

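The tab, at (402,345), sits centred between the fingers and is aligned. I'll descend and close.

Emit:
drive_tool([
  [0.02, 0.005, 0.06, 0, 0, 0, -0.2],
  [0.02, 0.005, 0.13, 0, 0, 0, -0.2],
  [0.02, 0.005, 0.2, 0, 0, 0, -0.2],
  [0.02, 0.005, 0.27, 0, 0, 0, -0.2],
  [0.02, 0.005, 0.33, 0, 0, 0, -0.2],
  [0.02, 0.005, 0.38, 0, 0, 0, -0.2],
  [0.02, 0.005, 0.4, 0, 0, 0, -0.2],
  [0.02, 0.005, 0.4, 0, 0, 0, 0.2],
  [0.02, 0.005, 0.4, 0, 0, 0, 1],
  [0.02, 0.005, 0.4, 0, 0, 0, 1],
], force=60)

```text
t: 7.67
tcp_pos: [0.4335, 0.2006, 0.0948]
ee_rot: [[-0.071, 0.997, 0.001], [0.997, 0.071, 0.0], [0.0, 0.001, -1.0]]
contact_force: [-1.0, 0.7, 0.8]
finger_gap: 0.181
```

Emit:
drive_tool([
  [0, 0, 0, 0, 0, 0, 1],
  [0, 0, 0, 0, 0, 0, 1],
  [0, 0, 0, 0, 0, 0, 1],
  [0, 0, 0, 0, 0, 0, 1],
  [0, 0, -0.1, 0, 0, 0, 1],
  [0, 0, -0.2, 0, 0, 0, 1],
  [0, 0, -0.35, 0, 0, 0, 1],
  [0, 0, -0.5, 0, 0, 0, 1],
  [0, 0, -0.7, 0, 0, 0, 1],
  [0, 0, -0.9, 0, 0, 0, 1],
])

```text
t: 8.5
tcp_pos: [0.4329, 0.2004, 0.2043]
ee_rot: [[-0.071, 0.997, 0.0], [0.997, 0.071, 0.0], [0.0, 0.0, -1.0]]
contact_force: [1.0, 1.2, -2.3]
finger_gap: 0.124
```

```bash
python3 - <<'E'
from h import *
go([.6616,-.1886,.275],88.1)
s=cams.snapshot("wrist"); np.savez("w4.npz",**s)
save(cv2.resize(s["pixels"],(800,600)),"w4.png")
E
```

```text
t 8.5 tcp [0.4329 0.2004 0.2043] az 94.1 delta [-3.37   1.669 -0.589] turnz 0.0666 tilt [ 3.e-04  2.e-04 -1.e+00] F [ 1.   1.2 -2.3] gap 0.124
```

View pics/w4.png

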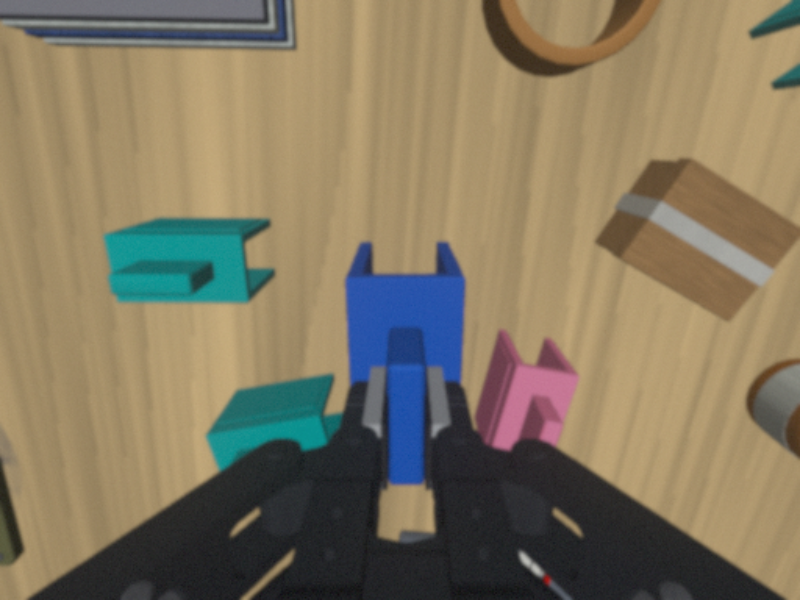

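The pad is held square, with its tab between the pads at (405,400). I'll carry it to the bar.

Emit:
drive_tool([
  [-0.05, 0.025, -0.08, 0, 0, 0.01, 1],
  [-0.15, 0.07, -0.16, 0, 0, 0.02, 1],
  [-0.25, 0.12, -0.25, 0, 0, 0.03, 1],
  [-0.35, 0.17, -0.34, 0, 0, 0.04, 1],
  [-0.45, 0.22, -0.42, 0, 0, 0.05, 1],
  [-0.55, 0.27, -0.5, 0, 0, 0.06, 1],
  [-0.65, 0.32, -0.6, 0, 0, 0.067, 1],
  [-0.75, 0.37, -0.6, 0, 0, 0.067, 1],
  [-0.85, 0.42, -0.6, 0, 0, 0.067, 1],
  [-0.95, 0.47, -0.6, 0, 0, 0.067, 1],
])

```text
t: 9.38
tcp_pos: [0.4976, 0.0897, 0.2738]
ee_rot: [[0.034, 0.999, -0.001], [0.999, -0.034, -0.0], [-0.0, -0.001, -1.0]]
contact_force: [-1.5, -0.5, -2.1]
finger_gap: 0.12
```

Emit:
drive_tool([
  [-0.1, 0.06, 0, 0, 0, 0, 1],
  [-0.2, 0.12, 0, 0, 0, 0, 1],
  [-0.3, 0.18, 0, 0, 0, 0, 1],
  [-0.4, 0.24, 0, 0, 0, 0, 1],
  [-0.5, 0.3, 0, 0, 0, 0, 1],
  [-0.6, 0.36, 0, 0, 0, 0, 1],
  [-0.7, 0.42, 0, 0, 0, 0, 1],
  [-0.8, 0.48, 0, 0, 0, 0, 1],
  [-0.9, 0.54, 0, 0, 0, 0, 1],
  [-1.0, 0.6, 0, 0, 0, 0, 1],
])

```text
t: 10.22
tcp_pos: [0.5662, -0.0328, 0.2743]
ee_rot: [[0.034, 0.999, 0.0], [0.999, -0.034, 0.0], [0.0, 0.0, -1.0]]
contact_force: [0.7, 1.1, -1.8]
finger_gap: 0.128
```

```bash
python3 - <<'E'
from h import *
go([.6616,-.1886,.275],88.1)
E
```

```text
t 10.2167 tcp [ 0.5662 -0.0328  0.2743] az 88.07 delta [-1.271  0.839 -0.006] turnz -0.0004 tilt [ 0.  0. -1.] F [ 0.7  1.1 -1.8] gap 0.128
```

Emit:
drive_tool([
  [-0.1, 0.065, 0, 0, 0, 0, 1],
  [-0.2, 0.13, 0, 0, 0, 0, 1],
  [-0.3, 0.195, 0, 0, 0, 0, 1],
  [-0.4, 0.26, 0, 0, 0, 0, 1],
  [-0.5, 0.325, 0, 0, 0, 0, 1],
  [-0.6, 0.39, 0, 0, 0, 0, 1],
  [-0.7, 0.455, 0, 0, 0, 0, 1],
  [-0.8, 0.52, 0, 0, 0, 0, 1],
  [-0.9, 0.585, 0, 0, 0, 0, 1],
  [-1.0, 0.65, 0, 0, 0, 0, 1],
])

```text
t: 11.05
tcp_pos: [0.6401, -0.1554, 0.2743]
ee_rot: [[0.034, 0.999, -0.0], [0.999, -0.034, 0.0], [0.0, -0.0, -1.0]]
contact_force: [-0.2, -0.3, -1.8]
finger_gap: 0.127
```

Emit:
drive_tool([
  [-0.06, 0.04, 0, 0, 0, 0, 1],
  [-0.12, 0.08, 0, 0, 0, 0, 1],
  [-0.18, 0.12, 0, 0, 0, 0, 1],
  [-0.23, 0.16, 0, 0, 0, 0, 1],
  [-0.27, 0.19, 0.05, 0, 0, 0, 1],
  [-0.27, 0.19, 0.1, 0, 0, 0, 1],
  [-0.27, 0.19, 0.15, 0, 0, 0, 1],
  [-0.27, 0.19, 0.2, 0, 0, 0, 1],
  [-0.27, 0.19, 0.2, 0, 0, 0, 1],
  [-0.27, 0.19, 0.2, 0, 0, 0, 1],
])

```text
t: 11.88
tcp_pos: [0.6605, -0.1867, 0.2492]
ee_rot: [[0.033, 0.999, -0.002], [0.999, -0.033, 0.001], [0.001, -0.002, -1.0]]
contact_force: [0.6, -0.0, -1.6]
finger_gap: 0.126
```

```bash
python3 - <<'E'
from h import *
go([.6616,-.1886,.156],88.1)
s=cams.snapshot("wrist");a=cams.snapshot("side")
w=cv2.resize(s["pixels"],(533,400)); c=cv2.resize(a["pixels"][110:235,200:350],(480,400),interpolation=cv2.INTER_CUBIC)
t=ctrl.state()["tcp_pos"]; p=[t[0],t[1],-.034]
c2=c.copy()
for b in PAD:
    for u in proj(a,T(p,corners(b),t[2]-.0908)): cv2.circle(c,tuple(int(i) for i in (u-[200,110])*3.2),3,(255,255,0),1)
for y in(-94,0,94):
    u=proj(a,T([.5716,-.1855,-.034],np.array([90,y,110])/1e3))[0]; cv2.circle(c,tuple(int(i) for i in (u-[200,110])*3.2),3,(255,0,255),1)
save(np.hstack([w,c[:, :267*2-267+213]])[:,:800],"w5.png")
E
```

```text
t 11.8833 tcp [ 0.6605 -0.1867  0.2492] az 88.09 delta [-0.016  0.011  0.776] turnz -0.0001 tilt [-1.8e-03  8.0e-04 -1.0e+00] F [ 0.6 -0.  -1.6] gap 0.126
```

View pics/w5.png

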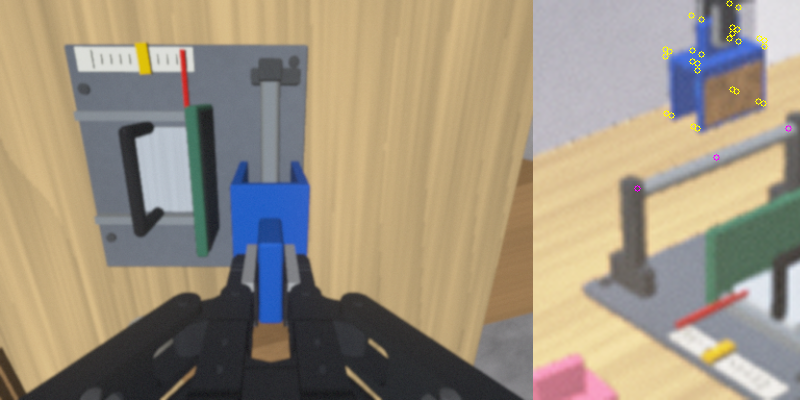

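The wrist view has the bar at x=270, midway between the legs at 241 and 301. In the side view the predicted pad and bar points match. I'll lower it.

Emit:
drive_tool([
  [-0.01, 0.01, 0.05, 0, 0, 0, 1],
  [-0.01, 0.01, 0.13, 0, 0, 0, 1],
  [-0.01, 0.01, 0.21, 0, 0, 0, 1],
  [-0.01, 0.01, 0.29, 0, 0, 0, 1],
  [-0.01, 0.01, 0.37, 0, 0, 0, 1],
  [-0.01, 0.01, 0.45, 0, 0, 0, 1],
  [-0.01, 0.01, 0.53, 0, 0, 0, 1],
  [-0.01, 0.01, 0.61, 0, 0, 0, 1],
  [-0.01, 0.01, 0.68, 0, 0, 0, 1],
  [-0.01, 0.01, 0.74, 0, 0, 0, 1],
])

```text
t: 12.82
tcp_pos: [0.662, -0.1884, 0.1602]
ee_rot: [[0.034, 0.999, -0.001], [0.999, -0.034, 0.0], [0.0, -0.001, -1.0]]
contact_force: [0.0, 0.5, -1.2]
finger_gap: 0.126
```

Emit:
drive_tool([
  [0, 0, 0.005, 0, 0, 0, 1],
  [0, 0, 0.01, 0, 0, 0, 1],
  [0, 0, 0.015, 0, 0, 0, 1],
  [0, 0, 0.02, 0, 0, 0, 1],
  [0, 0, 0.025, 0, 0, 0, 1],
  [0, 0, 0.03, 0, 0, 0, 1],
  [0, 0, 0.035, 0, 0, 0, 1],
  [0, 0, 0.04, 0, 0, 0, 1],
  [0, 0, 0.04, 0, 0, 0, 1],
  [0, 0, 0.04, 0, 0, 0, 1],
])

```text
t: 13.65
tcp_pos: [0.6624, -0.1886, 0.1573]
ee_rot: [[0.034, 0.999, 0.0], [0.999, -0.034, -0.0], [-0.0, 0.0, -1.0]]
contact_force: [-0.4, 0.8, 0.8]
finger_gap: 0.126
```

Contact shows: the vertical force turned positive and the commanded height was lower than the height reached. I'll release and lift.

Emit:
drive_tool([
  [0, 0, 0, 0, 0, 0, 0.5],
  [0, 0, 0, 0, 0, 0, 0.3],
  [0, 0, 0, 0, 0, 0, 0],
  [0, 0, 0, 0, 0, 0, -0.1],
  [0, 0, 0, 0, 0, 0, -0.1],
  [0, 0, 0, 0, 0, 0, -0.1],
  [0, 0, -0.1, 0, 0, 0, -0.1],
  [0, 0, -0.25, 0, 0, 0, -0.1],
  [0, 0, -0.45, 0, 0, 0, -0.1],
  [0, 0, -0.65, 0, 0, 0, -0.1],
])

```text
t: 14.48
tcp_pos: [0.662, -0.1884, 0.2358]
ee_rot: [[0.034, 0.999, -0.001], [0.999, -0.034, 0.0], [0.0, -0.001, -1.0]]
contact_force: [1.5, -0.4, 0.1]
finger_gap: 0.552
```

```bash
python3 - <<'E'
from h import *
go([.5267,-.184,.235],88.1)
s=cams.snapshot("wrist");a=cams.snapshot("side")
w=cv2.resize(s["pixels"],(533,400)); c=cv2.resize(a["pixels"][110:235,200:350],(480,400),interpolation=cv2.INTER_CUBIC)
save(np.hstack([w,c])[:,:800],"w6.png")
E
```

```text
t 14.4833 tcp [ 0.662  -0.1884  0.2358] az 88.07 delta [-1.000e-03 -1.128e+00  8.000e-03] turnz -0.0003 tilt [-9.e-04  3.e-04 -1.e+00] F [ 1.5 -0.4  0.1] gap 0.552
```

View pics/w6.png

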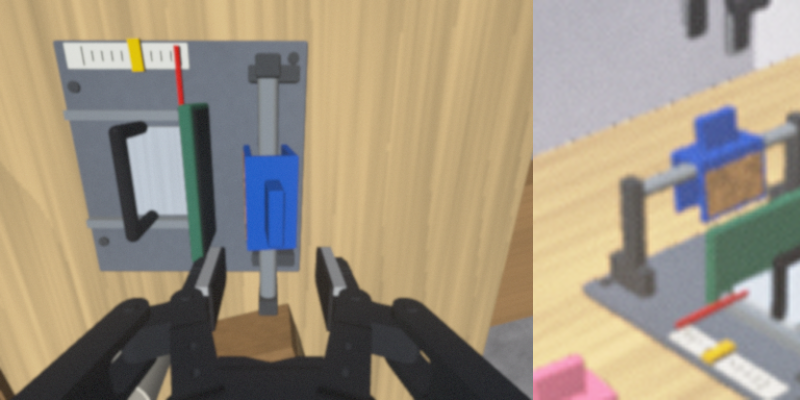

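The pad hangs centred on the bar, with its legs on both sides (wrist (272,200), side (718,165)). On to the handle.

Emit:
drive_tool([
  [0, -0.1, 0, 0, 0, 0, -0.2],
  [0, -0.2, 0, 0, 0, 0, -0.2],
  [0, -0.3, 0, 0, 0, 0, -0.2],
  [0, -0.4, 0, 0, 0, 0, -0.2],
  [0, -0.5, 0, 0, 0, 0, -0.2],
  [0, -0.6, 0, 0, 0, 0, -0.2],
  [0, -0.7, 0, 0, 0, 0, -0.2],
  [0, -0.8, 0, 0, 0, 0, -0.2],
  [0, -0.9, 0, 0, 0, 0, -0.2],
  [0, -1.0, 0, 0, 0, 0, -0.2],
])

```text
t: 15.42
tcp_pos: [0.5416, -0.1843, 0.2346]
ee_rot: [[0.034, 0.999, -0.0], [0.999, -0.034, 0.0], [0.0, -0.0, -1.0]]
contact_force: [0.0, 0.4, 0.6]
finger_gap: 0.598
```

Emit:
drive_tool([
  [0, -0.06, 0, 0, 0, 0, -0.2],
  [0, -0.12, 0.05, 0, 0, 0, -0.2],
  [0, -0.13, 0.15, 0, 0, 0, -0.2],
  [0, -0.13, 0.25, 0, 0, 0, -0.2],
  [0, -0.13, 0.35, 0, 0, 0, -0.2],
  [0, -0.13, 0.45, 0, 0, 0, -0.2],
  [0, -0.13, 0.55, 0, 0, 0, -0.2],
  [0, -0.13, 0.65, 0, 0, 0, -0.2],
  [0, -0.13, 0.75, 0, 0, 0, -0.2],
  [0, -0.13, 0.85, 0, 0, 0, -0.2],
])

```text
t: 16.25
tcp_pos: [0.5267, -0.1839, 0.1312]
ee_rot: [[0.034, 0.999, -0.0], [0.999, -0.034, 0.0], [0.0, -0.0, -1.0]]
contact_force: [0.1, -0.4, -0.0]
finger_gap: 0.603
```

```bash
python3 - <<'E'
from h import *
go([.5267,-.184,.084],88.1)
s=cams.snapshot("wrist")
save(cv2.resize(s["pixels"],(640,480)),"w7.png")
E
```

```text
t 16.25 tcp [ 0.5267 -0.1839  0.1312] az 88.07 delta [-0.001  0.     0.394] turnz -0.0003 tilt [-4.e-04  2.e-04 -1.e+00] F [ 0.1 -0.4 -0. ] gap 0.603
```

View pics/w7.png

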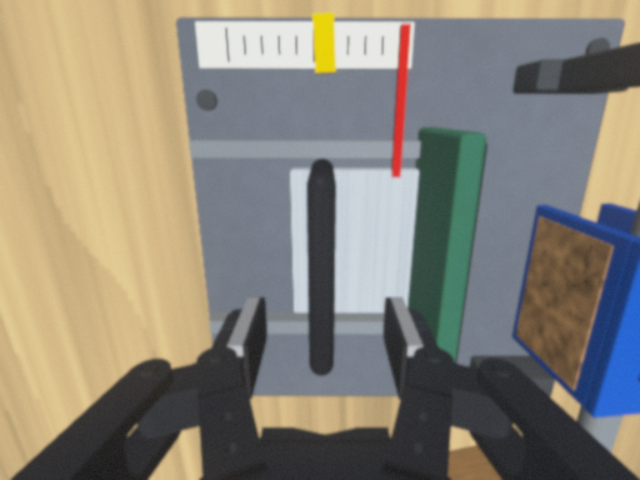

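The grip bar (x≈321) is centred between the fingers (256 and 395). I'll descend and grip.

Emit:
drive_tool([
  [0, 0, 0.06, 0, 0, 0, -0.2],
  [0, 0, 0.13, 0, 0, 0, -0.2],
  [0, 0, 0.2, 0, 0, 0, -0.2],
  [0, 0, 0.27, 0, 0, 0, -0.2],
  [0, 0, 0.34, 0, 0, 0, -0.2],
  [0, 0, 0.39, 0, 0, 0, -0.2],
  [0, 0, 0.4, 0, 0, 0, -0.2],
  [0, 0, 0.4, 0, 0, 0, 0.2],
  [0, 0, 0.4, 0, 0, 0, 1],
  [0, 0, 0.4, 0, 0, 0, 1],
], force=90)

```text
t: 17.13
tcp_pos: [0.5262, -0.184, 0.0852]
ee_rot: [[0.033, 0.999, -0.002], [0.999, -0.033, -0.0], [-0.0, -0.002, -1.0]]
contact_force: [-25.4, 0.3, 12.7]
finger_gap: 0.184
```

Emit:
drive_tool([
  [0, 0, 0, 0, 0, 0, 1],
  [0, 0, 0, 0, 0, 0, 1],
  [0, 0, 0, 0, 0, 0, 1],
  [0, -0.02, 0, 0, 0, 0, 1],
  [0, -0.05, 0, 0, 0, 0, 1],
  [0, -0.09, 0, 0, 0, 0, 1],
  [0, -0.13, 0, 0, 0, 0, 1],
  [0, -0.17, 0, 0, 0, 0, 1],
  [0, -0.2, 0, 0, 0, 0, 1],
  [0, -0.22, 0, 0, 0, 0, 1],
])

```text
t: 17.97
tcp_pos: [0.5017, -0.1832, 0.0855]
ee_rot: [[0.034, 0.999, 0.005], [0.999, -0.034, -0.001], [-0.001, 0.005, -1.0]]
contact_force: [6.4, 1.3, -2.2]
finger_gap: 0.13
```

```bash
cat > chk.py <<'E'
from h import *
s=cams.snapshot("wrist"); go([.5267,-.184,.084],88.1)
h=cv2.cvtColor(s["pixels"],cv2.COLOR_RGB2HSV); H,S,V=h[...,0],h[...,1],h[...,2]
q=[.5716,-.1855,-.034]; c,sn=np.cos(q[2]),np.sin(q[2])
def px(m,z,n):
    pts=np.argwhere(m)[:,::-1]
    P=np.array([ray(s,u,z)[:2] for u in pts])-q[:2]; X=np.c_[c*P[:,0]+sn*P[:,1],-sn*P[:,0]+c*P[:,1]]
    k=(X[:,1]>.04)&(X[:,1]<.14)&(X[:,0]>-.12)&(X[:,0]<.05); X=X[k]; pts=pts[k]
    f=np.polyfit(X[:,1],X[:,0],1) if n=="ptr" else None
    print(n,len(X),"mean",X.mean(0).round(4),"min",X.min(0).round(4),"max",X.max(0).round(4), "at y=.12:" , None if f is None else np.polyval(f,.12).round(4))
px((H>20)&(H<32)&(S>180),.018,"mark"); px(((H<6)|(H>174))&(S>170)&(V>90),.030,"ptr")
E
python3 chk.py
```

```text
t 18.0167 tcp [ 0.5014 -0.1832  0.0855] az 88.05 delta [0.    0.211 0.013] turnz -0.0005 tilt [ 4.5e-03 -9.0e-04 -1.0e+00] F [ 6.   0.6 -2.4] gap 0.131
mark 977 mean [-0.0439  0.1179] min [-0.0498  0.1057] max [-0.0379  0.1296] at y=.12: None
ptr 1213 mean [-0.024   0.0903] min [-0.0264  0.0482] max [-0.0216  0.1266] at y=.12: -0.024
```

Emit:
drive_tool([
  [0, -0.02, 0, 0, 0, 0, 1],
  [0, -0.05, 0, 0, 0, 0, 1],
  [0, -0.08, 0, 0, 0, 0, 1],
  [0, -0.11, 0, 0, 0, 0, 1],
  [0, -0.14, 0, 0, 0, 0, 1],
  [0, -0.16, 0, 0, 0, 0, 1],
  [0, -0.17, 0, 0, 0, 0, 1],
  [0, -0.17, 0, 0, 0, 0, 1],
  [0, -0.17, 0, 0, 0, 0, 1],
  [0, -0.17, 0, 0, 0, 0, 1],
])

```text
t: 18.85
tcp_pos: [0.4819, -0.1825, 0.0855]
ee_rot: [[0.034, 0.999, 0.006], [0.999, -0.034, -0.001], [-0.001, 0.006, -1.0]]
contact_force: [7.9, 1.5, -4.8]
finger_gap: 0.131
```

```bash
python3 chk.py; python3 - <<'E'
from h import *
s=cams.snapshot("wrist");a=cams.snapshot("side")
w=cv2.resize(s["pixels"],(533,400)); c=cv2.resize(a["pixels"][110:235,200:350],(480,400),interpolation=cv2.INTER_CUBIC)
save(np.hstack([w,c])[:,:800],"w8.png")
E
```

```text
t 18.9 tcp [ 0.482  -0.1825  0.0855] az 88.05 delta [0.    0.373 0.015] turnz -0.0006 tilt [ 0.0062 -0.001  -1.    ] F [ 8.1  1.  -5.5] gap 0.133
mark 528 mean [-0.0468  0.1184] min [-0.0502  0.1058] max [-0.0438  0.1296] at y=.12: None
ptr 1234 mean [-0.0437  0.0909] min [-0.0461  0.0482] max [-0.0412  0.1266] at y=.12: -0.0437
```

View pics/w8.png

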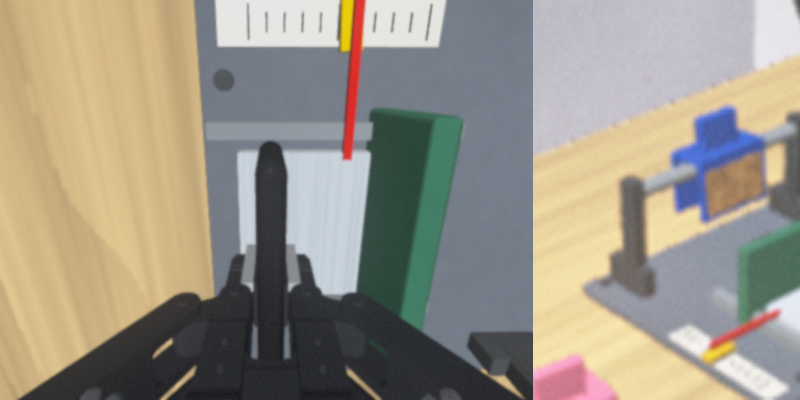

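The pointer reads −43.7 mm and the mark's centre −43.9 mm. The offset in the wrist picture is parallax, and the side view shows the pointer over the mark. The pad still hangs. I'll hand in while holding.

```bash
python3 -c "
from h import *
print(close_job()); go([.482,-.1825,.0855])"
```

```text
the job is handed in; nothing more can be done
None
the job is handed in; nothing more can be done
```

The blue pad is hanging over the middle of the backstop bar, one leg on each side, and I let go of it. I then pulled the jaw out by its handle and handed the job in at about 19 s, still gripping it with the pointer on the mark.

- **Pad:** pictures from the wrist and side cameras after release show it near the middle of the bar with a leg on each side. The side view after the pull shows it still there.
- **Pointer:** the wrist camera puts it at −43.7 mm in the press frame. The mark's centre is at −43.9 mm, measured before the pull. How far the arm moved the handle (about 44.7 mm) is in line with this.
- **One reading that differs:** with the jaw out, the wrist camera gave the mark's centre as −46.8 mm. The pointer hides part of the mark from that angle, so I used the earlier, unobstructed reading. The side view shows the pointer over the mark.
- **Bystanders:** I did not touch the tape roll, gift box, mug, jar or carton. I did not check their positions again at the end.
- **Forces:** the highest wrist force among the readings was about 28 N, for a moment as the gripper closed on the handle. The hold itself read about 10 N.

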